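# Gauge a blind bore in a viaduct pier and fit the matching riser dowel

### The job

The track deck will bear on two riser dowels on this viaduct pier: one is in and the other bore is empty. Gauge the empty bore with the depth gauge, holding its foot flat down on the pier with about 10 N for half a second while the rod stands on the bottom (set it down slowly, no banging), and put the gauge back upright on its block with the reading left standing. Then fit the dowel from the rack that will stand level with its neighbour, without forcing it, and leave the other dowels and everything else as they are.

Things in the scene. Friction and masses are not known exactly. Their poses are not given: they have to be found in the camera images.
- pier: timber viaduct pier with plaster facing stones, fixed: block 80 x 140 mm (x, y) on a plinth 100 x 160 x 15 mm, 90 mm tall in all. Origin under its centre, z up. In its flat top: an empty blind bore at y = +32 mm, and a glued-in 18 mm dowel at y = -32 mm that stands 20 mm above the top. Two blank piers further off, without bore or dowel, have no part in the job
- bore (a point): centre of the mouth of the empty bore, on the pier's top, axes as the pier's. Bore 19 mm in diameter with a 1 mm chamfer, flat-bottomed; its depth differs from run to run (somewhere between 20 and 44 mm) and is such that just one of the three dowels, standing on the bottom, comes level with the fitted one
- fitted_top (a point): centre of the top face of the fitted dowel, 20 mm above the pier's top
- gauge: steel depth gauge, loose, 0.3 to 0.6 kg. Origin at the centre of the underside of its foot, z up. Foot 26 x 70 x 10 mm (x, y, z), square column 24 x 24 mm from z = 10 to 46 mm, small friction screw out of the +y side to y = 25 mm at z = 20 mm; a rod of 8 mm diameter slides through the middle. At first it stands on its block, rod hanging in the hole, turned at most 0.1 rad from the block
- gauge_grip (a point): point on the gauge's axis 34 mm above the underside of the foot, where fingers closing along the gauge's x (across the 24 mm column) hold it clear of foot and screw
- gauge_rod (a joint): travel of the rod in the gauge, m: 0 = rod out by its full 48 mm below the foot; grows as the rod is pushed up, to 28 mm at most. A friction of 2.5 N holds it wherever it is left. With the foot flat and the rod on the bottom, bore depth = 48 mm - travel. It starts between 0 and 4 mm
- rod_tip (a point): centre of the flat lower end of the rod
- rod_head (a point): top of the rod's knurled head (14 mm across): 60 mm above the underside of the foot at travel 0, higher by the travel
- block_top (a point): centre of the top of the gauge's block, at the mouth of its hole: fixed timber block 74 x 94 mm, 60 mm tall, with a vertical through hole of 22 mm; axes as the block's. The gauge stands on it with its axis in the hole
- rack: fixed timber dowel rack 56 x 170 mm (x, y), 30 mm tall, origin under its centre: three holes of 19.5 mm, 14 mm deep, 55 mm apart along its y. The dowels stand in them in any order, undersides 16 mm above the table. The rack and the gauge's block may be on either side of the pier
- dowel_short: loose beech dowel, 18 mm in diameter and 44 mm long (shortest of the three), chamfered foot, about 12 g; origin at the centre of its underside, z up
- dowel_mid: loose beech dowel, 18 mm in diameter and 52 mm long (middle of the three), chamfered foot, about 12 g; origin at the centre of its underside, z up
- dowel_long: loose beech dowel, 18 mm in diameter and 60 mm long (longest of the three), chamfered foot, about 12 g; origin at the centre of its underside, z up
- dowel_short_top (a point): centre of the top face of that dowel, 44 mm above its underside
- dowel_mid_top (a point): centre of the top face of that dowel, 52 mm above its underside
- dowel_long_top (a point): centre of the top face of that dowel, 60 mm above its underside
- wagon: open goods wagon, plastic, 110 x 34 x 32 mm, loose bystander; origin under its middle
- coach: passenger coach with a row of windows, 260 x 30 x 44 mm, loose bystander; origin under its middle
- track_piece: straight piece of track on its ballast strip, 170 x 36 x 9 mm, loose bystander; origin under its middle
- screwdriver: screwdriver, 170 mm long, lying along its own x, loose bystander
- glue: small white glue bottle, 38 mm across and 110 mm tall, standing, loose bystander; origin under its middle
- offcut: timber offcut, 75 x 45 x 22 mm, loose bystander; origin under its middle
- tape: roll of paper tape lying flat, 72 mm across, 19 mm high, loose bystander; origin under its middle
There are look-alikes about, which are no part of the job. Leave any turquoise look-alike of the pier alone. Leave any purple look-alike of the part that bears block_top alone.

How it is judged:
On the way:
1. the gauge's foot is pressed flat on the pier (4 to 18 N, for 0.3 s) over the empty bore, axis within 5 mm, foot within 1.5 mm of the top, tilt under 0.03 rad, rod pushed up by the bottom (horizontal distance between gauge and bore below 0.005 m and z of gauge in the frame of bore between -0.002 and 0.0015 m and angle between gauge's own z axis and vertical below 0.03 rad and contact force between gauge and pier between 4 and 18 N and value of joint gauge_rod above 0.0055 m), for 0.3 s.
At the end, for the whole second after the job is handed in: Gauge upright on its block, axis within 8 mm of the hole's, foot within 2 mm of its top, rod still showing the bore's depth to 2 mm; matching dowel upright in the bore, top within 2 mm of the fitted one's; other two in the rack, moved under 8 mm; all at rest and released (horizontal distance between gauge and block_top below 0.008 m and z of gauge in the frame of block_top between -0.002 and 0.002 m and angle between gauge's own z axis and vertical below 0.04 rad and linear speed of gauge below 0.01 m/s and ((horizontal distance between dowel_short and bore below 0.0025 m and angle between dowel_short's own z axis and vertical below 0.06 rad and z of dowel_short_top in the frame of fitted_top between -0.002 and 0.002 m and linear speed of dowel_short below 0.01 m/s and value of joint gauge_rod between 0.022 and 0.026 m and distance of each of dowel_mid, dowel_long from where it was at the start of the episode below 0.008 m and angle between each of dowel_mid, dowel_long's own z axis and vertical below 0.12 rad) or (horizontal distance between dowel_mid and bore below 0.0025 m and angle between dowel_mid's own z axis and vertical below 0.06 rad and z of dowel_mid_top in the frame of fitted_top between -0.002 and 0.002 m and linear speed of dowel_mid below 0.01 m/s and value of joint gauge_rod between 0.014 and 0.018 m and distance of each of dowel_short, dowel_long from where it was at the start of the episode below 0.008 m and angle between each of dowel_short, dowel_long's own z axis and vertical below 0.12 rad) or (horizontal distance between dowel_long and bore below 0.0025 m and angle between dowel_long's own z axis and vertical below 0.06 rad and z of dowel_long_top in the frame of fitted_top between -0.002 and 0.002 m and linear speed of dowel_long below 0.01 m/s and value of joint gauge_rod between 0.006 and 0.01 m and distance of each of dowel_short, dowel_mid from where it was at the start of the episode below 0.008 m and angle between each of dowel_short, dowel_mid's own z axis and vertical below 0.12 rad))); the robot touches nothing.
It fails at once if the gauge is banged or pressed on the pier with more than 60 N (contact force between gauge and pier above 60 N).
It fails at once if a dowel is forced against the pier with more than 40 N (contact force between any of dowel_short, dowel_mid, dowel_long and pier above 40 N).
It fails at once if a bystander is shifted by more than 20 mm (distance of any of wagon, coach, track_piece, screwdriver, glue, offcut, tape from where it was at the start of the episode above 0.02 m).
It also fails if it takes over 72 s, if anything falls off the work surface, if the arm or the gripper's body presses on something with over 40 N, if the wrist force passes 120 N, or if a joint passes its speed limit or range.

### The arm

A 6-joint arm with a two-finger parallel gripper is mounted at the origin on the work surface. World frame = base frame: x ahead of the robot, y to its left, z up, the work surface at z = 0. Lengths are in m, angles in rad, forces in N, time in s.
With the tool pointing down it reaches from about 0.275 to 0.875 m from the base axis. Payload 12.5 kg.
Tool frame: the origin (TCP) lies at the very end of the fingers, on their centre line; the grasp point (between the pads) lies 19 mm behind it; z points along the fingers, y is the line along which they close (so a half turn about z gives the same grasp; the last joint's range is limited). The gripper opens to 85 mm and grips with 20 to 120 N. Pads are 22 mm wide; open, the fingers measure 114 mm over their backs; the gripper's body (76 mm by 85 mm) begins 54 mm behind the grasp point. The pads swing forward as they close: fully open they stand 13 mm farther back than shut.
Start: joints at [-1.224, 0.351, 1.652, -0, 1.139, -0.085], TCP at [0.23, -0.499, 0.204] pointing down, gripper open.
Joint ranges: [-2.75, 2.75], [-0.79, 2.1], [0.01, 2.65], [-1.57, 4.71], [0.07, 3.14], [-2.87, 2.87]. Speed limits (rad/s): [2.22, 2.22, 2.79, 3.14, 3.14, 3.14].

### API

Orientations are given as a 3x3 rotation matrix whose columns are the frame's x, y, z axes.
In Python, from bench import manip gives the robot as it stands. Calls block until the motion is done:
- manip.move_ptp(position, orientation): joint-space move of the TCP to a pose.
- manip.move_l(position, attitude=None, max_speed=0.15): straight line of the TCP; attitude=None keeps the orientation; max_speed is the mean speed in m/s.
- manip.move_j(angles): joint-space move.
- manip.set_gripper(opening, effort=None): opening from 0.0 (shut) to 1.0 (fully open); effort is the grip in N (None keeps the last); returns when the fingers have stopped.
- manip.dwell(seconds).
- manip.inverse_kinematics(position, orientation): joint angles nearest the present ones, or None.
- manip.grab_frame(name): name is "scene" or "top"; returns (picture, depth): 384x512x3 uint8, red, green, blue; 384x512 float32, m along the optical axis (not along the pixel's ray), 0 where there is no reading.
- manip.get_calibration(name): a dict with "camera_matrix" (3x3 intrinsics, pixels), "R" (3x3) and "t" (3): a world point X has camera coordinates R X + t. Camera axes: x right, y down, z forward; pixel columns grow to the right and rows downward; lengths in m; the calibration is good to about 2 mm. A picture is of the moment at which its call begins. get_calibration takes no time and is no camera call.
A pose or a line that the arm cannot do raises manip.Unreachable and nothing moves.
- manip.sign_off(): hands the job in; it is judged then, once.
Trained networks look in the newest picture that a camera, given by its name, has taken for a name from the list of things; names that differ only in an ending like _2 or _b are one class to them, and where a whole thing is asked for, a point or a joint stands for the part that bears it (a point fixed in the world has none). Each returns a list of dicts, best first, with "confidence" (0 to 1); they miss things now and then, are a little off and sometimes report something else, mostly with a low value. They report only what shows in the picture. A call takes as long as a camera call. They do not tell look-alikes from the thing itself.
- manip.look_for(camera, name): "at" ([x, y, z] in m, in world coordinates, good to about 4 mm: the middle of the surface that is visible of it).
Readings, each from a call of its own:
- manip.current_time(): time.
- manip.current_qpos(): joint angles.
- manip.current_joint_vel(): joint speeds.
- manip.current_joint_torque(): joint torques, N m.
- manip.current_ee_pos(): TCP position.
- manip.current_tcp_rot(): TCP orientation.
- manip.current_force(): force on the tool from outside, world axes, zero at the start.
- manip.current_ft_torque(): the same for the moment, N m.
- manip.current_grip_width(): opening from 0.0 (shut) to 1.0 (fully open).
- manip.current_grip_force(): force on a finger pad.
Only numpy, scipy, OpenCV 4.12 (cv2) and the standard library are available. Lean on these libraries where they do the work, as an engineer would, in place of code of your own. Each camera call takes 0.05 s, during which the arm holds its last target. There are 200 camera calls.

## Working session

There is one attempt and no reset: what is moved stays moved. The work goes in short steps, each a Python script; the robot and the scene stay as the last script left them, time stands still between calls to the robot, and variables do not carry over. Pictures are saved under pics/ and viewed, at most 10 in all, crops included, and the job is handed in when it is done.

```bash
ls; mkdir -p pics; python3 - <<'E'
from bench import manip
import cv2,numpy as np
for n in("scene","top"):
    p,d=manip.grab_frame(n); cv2.imwrite(f"pics/{n}0.png",cv2.resize(p[:,:,::-1],(800,600)))
    np.savez(f"{n}0.npz",p=p,d=d)
    c=manip.get_calibration(n); print(n,c["camera_matrix"].round(1).tolist(),c["R"].round(3).tolist(),c["t"].round(3).tolist(), 'C',(-c["R"].T@c["t"]).round(3))
    for k in("pier","gauge","block_top","rack","dowel_short","dowel_mid","dowel_long","bore","fitted_top","rod_head"):
        try: print(k,[(np.round(r["at"],3).tolist(),round(r["confidence"],2)) for r in manip.look_for(n,k)])
        except Exception as e: print(k,e)
print(manip.current_time())
E
```

```text
pics
scene [[469.1, 0.0, 258.9], [0.0, 469.1, 195.1], [0.0, 0.0, 1.0]] [[0.382, 0.924, 0.012], [0.534, -0.211, -0.819], [-0.754, 0.319, -0.574]] [-0.209, -0.183, 1.805] C [ 1.538 -0.422  0.889]
pier [([0.309, -0.318, 0.065], 0.89), ([0.566, -0.038, 0.068], 0.71), ([0.368, -0.109, -0.001], 0.71)]
gauge [([0.508, -0.301, 0.071], 0.53)]
block_top [([0.423, -0.505, 0.051], 0.9), ([0.526, -0.304, 0.041], 0.83)]
rack [([0.484, 0.258, 0.031], 0.89), ([0.488, 0.217, 0.05], 0.66)]
dowel_short [([0.528, -0.306, 0.043], 0.64), ([0.487, 0.219, 0.044], 0.42)]
dowel_mid [([0.454, 0.326, 0.054], 0.56), ([0.508, -0.298, 0.072], 0.31)]
dowel_long []
bore [([0.567, -0.033, 0.07], 0.87), ([0.303, -0.32, 0.067], 0.85), ([0.635, 0.344, 0.018], 0.64)]
fitted_top [([0.568, -0.035, 0.064], 0.88), ([0.308, -0.322, 0.066], 0.66), ([0.505, -0.293, 0.072], 0.52)]
rod_head [([0.486, 0.216, 0.046], 0.39)]
top [[392.0, 0.0, 255.3], [0.0, 392.0, 191.3], [0.0, 0.0, 1.0]] [[0.022, -1.0, -0.003], [-0.993, -0.022, -0.116], [0.115, 0.005, -0.993]] [0.007, 0.491, 1.369] C [0.329 0.011 1.417]
pier [([0.53, -0.023, 0.09], 0.96), ([0.278, -0.319, 0.093], 0.76), ([0.481, -0.29, 0.063], 0.27)]
gauge [([0.493, -0.285, 0.076], 0.61), ([0.526, -0.023, 0.09], 0.56)]
block_top [([0.482, -0.29, 0.062], 0.83), ([0.393, -0.498, 0.061], 0.6)]
rack [([0.466, 0.272, 0.028], 0.95), ([0.695, 0.114, 0.044], 0.51)]
dowel_short []
dowel_mid []
dowel_long []
bore [([0.281, -0.316, 0.087], 0.96), ([0.522, -0.024, 0.094], 0.73)]
fitted_top [([0.524, -0.024, 0.091], 0.9), ([0.465, 0.275, 0.027], 0.72), ([0.285, -0.319, 0.092], 0.64)]
rod_head []
1.1
```

View pics/scene0.png

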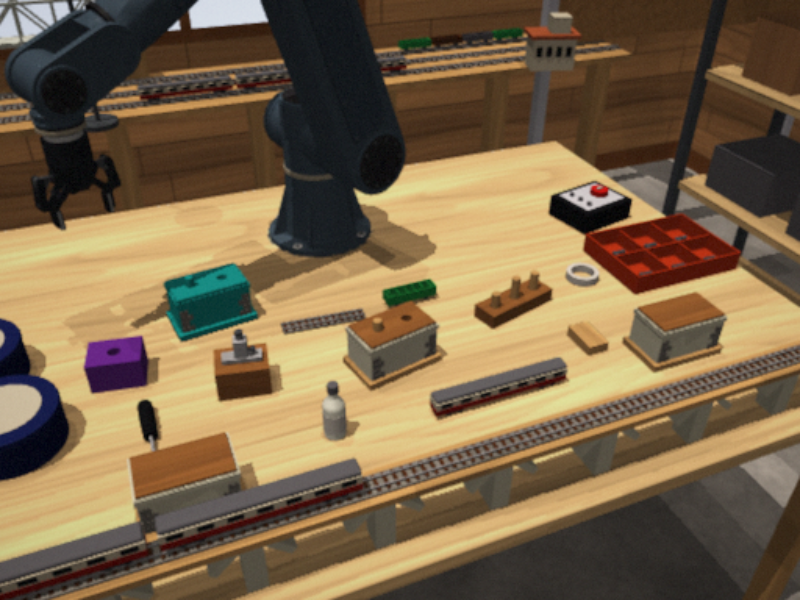

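View pics/top0.png

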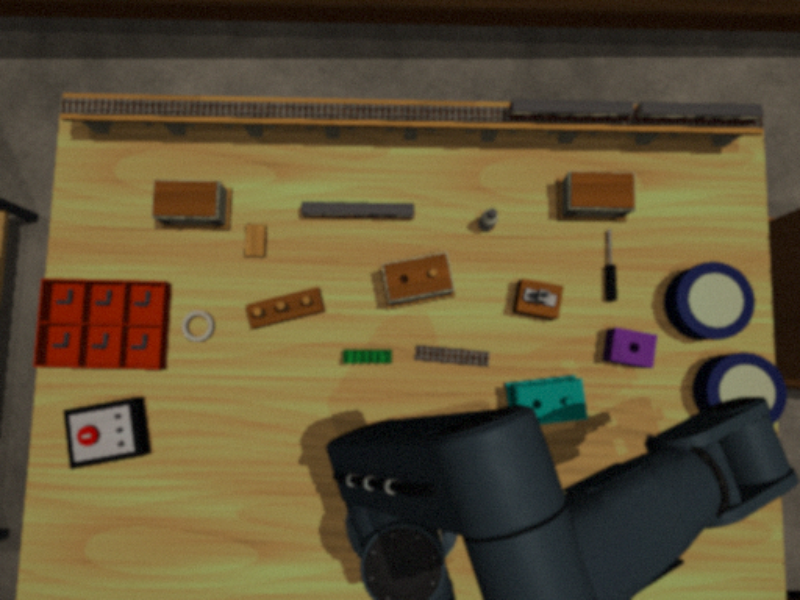

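The top view shows the real pier at about (417,280), bore on its left (405,279). The gauge stands on its brown block at (540,298), and the rack is at (286,308). The turquoise and purple things are look-alikes. Next I rectify both views onto the top planes and measure the heights.

```bash
cat > h.py <<'E'
import numpy as np,cv2
from bench import manip
def rect(img,cam,cx,cy,z,half=0.11,px=0.0005,interp=cv2.INTER_CUBIC):
    """orthorectify onto plane z; output: rows down = -x, cols right = -y (like top view)"""
    c=manip.get_calibration(cam);K=c["camera_matrix"];P=K@np.c_[c["R"],c["t"]]
    n=int(2*half/px)
    # (u,v)-> world x=cx+half-v*px, y=cy+half-u*px
    A=np.array([[0,-px,cx+half],[-px,0,cy+half],[0,0,z],[0,0,1]])
    return cv2.warpPerspective(img,P@A,(n,n),flags=interp|cv2.WARP_INVERSE_MAP)
def cloud(d,cam):
    c=manip.get_calibration(cam);K=c["camera_matrix"]
    v,u=np.mgrid[:d.shape[0],:d.shape[1]]
    X=np.stack([(u-K[0,2])/K[0,0]*d,(v-K[1,2])/K[1,1]*d,d],-1)
    return (X-c["t"])@c["R"]
E
python3 - <<'E'
from h import *
S={n:np.load(n+"0.npz") for n in("scene","top")}
rows=[]
for n in S:
    W=cloud(S[n]["d"],n); W[S[n]["d"]==0]=np.nan
    r=[]
    for k,cx,cy,z,hw in(("pier",.528,-.023,.09,.07),("block",.482,-.29,.06,.045),("rack",.466,.272,.03,.075)):
        m=(abs(W[...,0]-cx)<hw)&(abs(W[...,1]-cy)<hw)&(W[...,2]>z-.012)&(W[...,2]<z+.012)
        zz=W[...,2][m]; h,e=np.histogram(zz,np.arange(z-.012,z+.0121,.002)); print(n,k,'n',m.sum(),'hist',h,'med',np.median(zz).round(4))
        Q=np.float32(W[m][:,:2]); q=Q[abs(zz-np.median(zz))<.004]
        rc=cv2.minAreaRect(q*1000);print('  rect',np.round(rc[0],1),np.round(rc[1],1),round(rc[2],1),'mean',(q.mean(0)*1000).round(1))
        m2=(abs(W[...,0]-cx)<.09)&(abs(W[...,1]-cy)<.09)&(W[...,2]>z+.009)
        p=W[m2]; 
        print('  above n',len(p), 'zmax',p[:,2].max().round(4) if len(p) else '')
        if k=="rack":
            np.save(f"above_{n}.npy",p)
        im=rect(S[n]["p"],n,cx,cy,z,.11,.22/266); 
        for g in range(0,266,24): im[:5,g]=255; im[g,:5]=255
        r.append(im)
    rows.append(np.hstack(r))
cv2.imwrite("pics/rect0.png",np.vstack(rows)[:,:,::-1])
E
```

```text
scene pier n 978 hist [ 23  30  34  51  94 245 322 149  20   5   1   4] med 0.0901
  rect [536.4 -24.9] [ 87.5 148.1] 12.9 mean [540.3 -25. ]
  above n 36 zmax 0.1131
scene block n 380 hist [  2   1   1   0  20  88 108  27  17  28  43  45] med 0.0614
  rect [ 489.8 -290.9] [74.1 87.4] 0.0 mean [ 501.1 -294.7]
  above n 252 zmax 0.1249
scene rack n 512 hist [ 17  26  18  17  28 109 153  98  15  17   6   8] med 0.0305
  rect [468.9 270.3] [ 64.1 156.1] 14.9 mean [475.1 268.1]
  above n 167 zmax 0.082
top pier n 1000 hist [  4  13  30  71 131 209 247 179  92  21   2   1] med 0.0903
  rect [533.9 -22.8] [ 87.4 145.1] 11.9 mean [533.9 -23.6]
  above n 25 zmax 0.1141
top block n 403 hist [ 4  2  5 15 49 85 71 72 34 15 24 27] med 0.0611
  rect [ 490.4 -290.1] [89.6 73.6] 89.7 mean [ 488.8 -291.3]
  above n 137 zmax 0.1278
top rack n 616 hist [  5   6   7  30  64 135 144 125  66  21  10   3] med 0.0307
  rect [467.1 273.9] [ 56.1 159.2] 15.2 mean [467.1 270.8]
  above n 91 zmax 0.0806
```

View pics/rect0.png

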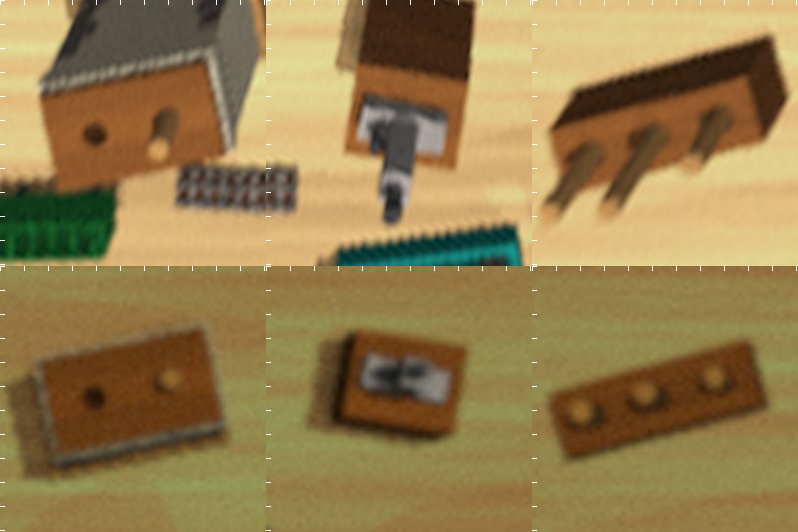

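The rectified crops show the bore at (95,134) and the fitted dowel on its right. The block and gauge are turned about -10°, with the screw on the left (+y). Of the dowels, the middle one is longest and the right one shortest. Now precise fits from both views.

```bash
cat >> h.py <<'E'
def w(pt,cx,cy,half,px): return np.array([cx+half-pt[1]*px,cy+half-pt[0]*px])
def quad(img,cam,cx,cy,z,half,ok,px=.0005):
    im=rect(img,cam,cx,cy,z,half,px); m=ok(cv2.cvtColor(im,cv2.COLOR_RGB2HSV).astype(int)).astype(np.uint8)*255
    m=cv2.morphologyEx(m,cv2.MORPH_OPEN,np.ones((9,9),np.uint8))
    cs,_=cv2.findContours(m,cv2.RETR_EXTERNAL,cv2.CHAIN_APPROX_NONE); c=cv2.convexHull(max(cs,key=cv2.contourArea))
    r=cv2.minAreaRect(c); b=cv2.boxPoints(r); P=np.array([w(p,cx,cy,half,px) for p in b])
    e=[P[1]-P[0],P[2]-P[1]]; L=max(e,key=np.linalg.norm); L=L*np.sign(L[1])
    return P.mean(0),sorted(np.linalg.norm(e,axis=1)),np.degrees(np.arctan2(-L[0],L[1])),m,im
def blob(img,cam,g,z,rad,dark,half=.02,px=.0005):
    """centroid of dark/bright disc on plane z near guess g, iterated"""
    g=np.array(g,float)
    for _ in range(6):
        im=rect(img,cam,g[0],g[1],z,half,px).astype(float).sum(2); n=len(im)
        v,u=np.mgrid[:n,:n]; rr=np.hypot(u-n/2+.5,v-n/2+.5)*px
        bg=np.median(im[(rr>rad*1.3)]); s=np.clip((bg-im) if dark else (im-bg),0,None); s[s<.35*s[rr<rad].max()]=0; s[rr>rad*1.25]=0
        g=w((np.average(u,weights=s)+.5,np.average(v,weights=s)+.5),g[0],g[1],half,px)
    return g
E
python3 - <<'E'
from h import *
tiles=[]
for n in("scene","top"):
    I=np.load(n+"0.npz")["p"]; 
    im=rect(I,n,.528,-.023,.09,.11); hsv=cv2.cvtColor(im,cv2.COLOR_RGB2HSV)
    def brown(h,n=n): return (h[...,1]>(150 if n=="scene" else 165))&(h[...,0]<14)&(h[...,2]>(110 if n=="scene" else 70))
    for k,cx,cy,z in(("pier",.528,-.023,.09),("block",.482,-.29,.06),("rack",.466,.272,.03)):
        C,sz,yaw,m,im=quad(I,n,cx,cy,z,.11,brown)
        print(n,k,(C*1000).round(1),(np.array(sz)*1000).round(1),round(yaw,1), cv2.cvtColor(im,cv2.COLOR_RGB2HSV)[215:225,180:190].mean((0,1)).round())
        tiles.append(cv2.resize(np.where(m[...,None]>0,im,im//3),(266,266)))
    print(' bore',(blob(I,n,(.538,.009),.09,.0095,True)*1000).round(1),' fitted',(blob(I,n,(.53,-.053),.11,.009,False)*1000).round(1))
cv2.imwrite("pics/m0.png",np.vstack([np.hstack(tiles[:3]),np.hstack(tiles[3:])])[:,:,::-1])
E
```

```text
scene pier [510.9 -17.1] [34.2 35.3] 5.0 [ 13. 177. 155.]
scene block [ 530.6 -279.6] [11.8 29.1] -4.3 [41. 15. 51.]
scene rack [471.1 256.3] [42.2 65.4] 84.6 [ 14. 163.  77.]
 bore [526.2   8.5]  fitted [539.  -53.4]
top pier [549.   2.] [ 7. 12.] 0.0 [ 14. 208. 108.]
top block [ 474.7 -329.5] [6.  7.5] 0.0 [ 13. 199.  96.]
top rack [497.5 208.5] [5. 6.] 0.0 [ 16. 173. 125.]
 bore [528.9   9. ]  fitted [542.4 -54.4]
```

View pics/m0.png

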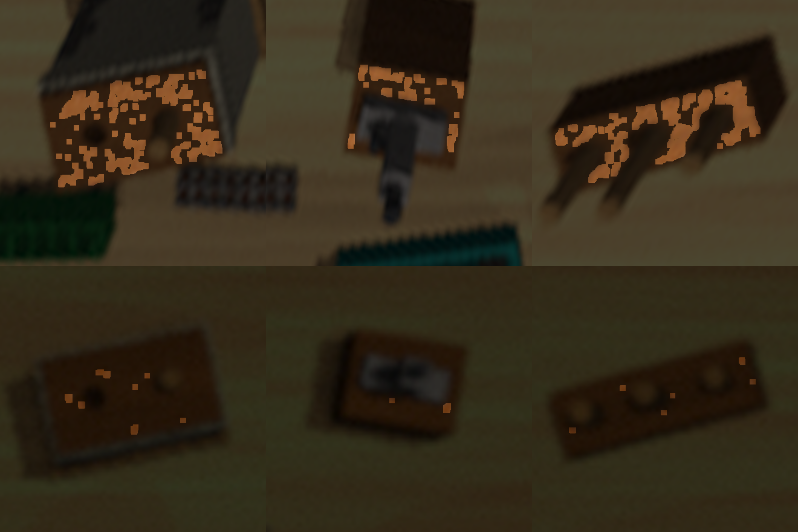

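```bash
python3 - <<'E'
from h import *
from scipy.optimize import minimize
tiles=[]
T=[("pier",.534,-.023,.09,.08,.14,12),("block",.488,-.291,.06,.074,.094,-10),("rack",.467,.272,.03,.056,.17,14)]
for n in("scene","top"):
    I=cv2.GaussianBlur(np.load(n+"0.npz")["p"],(0,0),.8); px=.0005;half=.11
    for k,cx,cy,z,a,b,y0 in T:
        im=rect(I,n,cx,cy,z,half); f=im.astype(float)+1
        ratio=f[...,1]/f[...,0]; br=f[...,0]
        s=np.zeros(ratio.shape); c0=len(s)//2
        # reference brown = mode inside
        inner=np.zeros(ratio.shape,np.uint8); cv2.circle(inner,(c0,c0),60,1,-1)
        thr,_=cv2.threshold((np.clip(ratio,0,1)*255).astype(np.uint8),0,255,cv2.THRESH_OTSU)
        R0=np.median(br[(inner>0)&(ratio*255<thr)])
        s=((ratio*255<thr)&(br>.72*R0)).astype(np.float32)
        S=cv2.GaussianBlur(s,(0,0),3)
        def cost(p):
            M=(np.array([0,0]));
            u,v=(cy+half-p[1])/px,(cx+half-p[0])/px
            box=cv2.boxPoints(((float(u),float(v)),(b/px,a/px),-float(p[2])))  # image angle
            m=np.zeros(s.shape,np.uint8); cv2.fillConvexPoly(m,np.round(box*16).astype(np.int32),1,shift=4,lineType=8)
            return -(2*S[m>0].sum()-m.sum())/1000
        best=min((minimize(cost,[cx,cy,y],method="Nelder-Mead",options=dict(initial_simplex=np.array([[cx,cy,y],[cx+.006,cy,y],[cx,cy+.006,y],[cx,cy,y+4]]))) for y in(y0-3,y0+3)),key=lambda r:r.fun)
        p=best.x; print(n,k,(p[:2]*1000).round(1),p[2].round(1),round(best.fun,1))
        u,v=(cy+half-p[1])/px,(cx+half-p[0])/px
        o=im.copy(); o[s==0]//=2; cv2.polylines(o,[np.int32(cv2.boxPoints(((u,v),(b/px,a/px),-p[2])))],True,(0,255,0),1)
        tiles.append(cv2.resize(o,(266,266)))
    I=np.load(n+"0.npz")["p"]
    W=cloud(np.load(n+"0.npz")["d"],n)
    for gy,gx in((.323,.453),(.270,.467),(.217,.481)):
        m=(np.hypot(W[...,0]-gx,W[...,1]-gy)<.02)&(W[...,2]>.045); zt=np.percentile(W[...,2][m],85) if m.any() else 0
        print('  dowel near',gx,gy,'top z',round(zt,4),'tops at',[(L,(blob(I,n,(gx,gy),.016+L/1000,.009,False)*1000).round(1).tolist()) for L in(44,52,60)])
    m=(np.hypot(W[...,0]-.487,W[...,1]+.29)<.03)&(W[...,2]>.09);print('  gauge hi',(W[m].mean(0)*1000).round(1),m.sum(),W[m][:,2].max())
    im=rect(I,n,.487,-.29,.07,.06); tiles.append(cv2.resize(im,(266,266)))
cv2.imwrite("pics/m1.png",np.vstack([np.hstack(tiles[:3]),np.hstack(tiles[4:7])])[:,:,::-1])
cv2.imwrite("pics/g1.png",np.hstack([tiles[3],tiles[7]])[:,:,::-1])
E
```

```text
scene pier [533.2 -22.1] 11.3 -40.3
scene block [ 497.8 -296.3] -10.1 -1.7
scene rack [464.5 279.3] 15.3 -27.5
  dowel near 0.453 0.323 top z 0.0689 tops at [(44, [441.6, 312.7]), (52, [446.5, 311.0]), (60, [457.2, 304.9])]
  dowel near 0.467 0.27 top z 0.0768 tops at [(44, [457.7, 257.9]), (52, [464.7, 256.2]), (60, [474.4, 250.8])]
  dowel near 0.481 0.217 top z 0.0609 tops at [(44, [472.4, 204.8]), (52, [479.2, 204.7]), (60, [483.0, 217.0])]
  gauge hi [ 503.3 -296.1  106. ] 111 0.12491847817224211
top pier [534.9 -20.9] 11.8 -36.9
top block [ 496.5 -294.3] -9.5 -6.4
top rack [465.1 279. ] 14.6 -35.3
  dowel near 0.453 0.323 top z 0.0702 tops at [(44, [453.8, 335.1]), (52, [453.0, 333.1]), (60, [452.3, 331.2])]
  dowel near 0.467 0.27 top z 0.0789 tops at [(44, [469.0, 283.3]), (52, [468.1, 281.7]), (60, [467.3, 280.1])]
  dowel near 0.481 0.217 top z 0.0641 tops at [(44, [481.9, 226.7]), (52, [481.0, 225.4]), (60, [480.2, 224.1])]
  gauge hi [ 495.7 -291.1  108.8] 61 0.12780431656641314
```

View pics/m1.png

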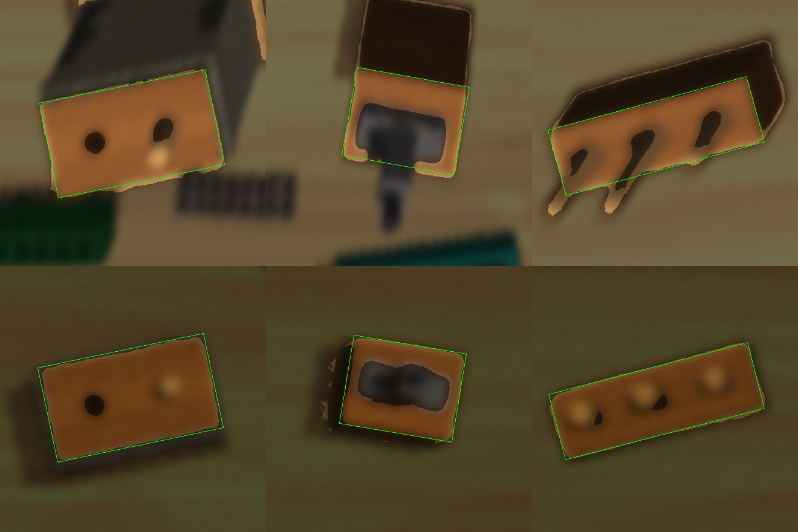

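View pics/g1.png

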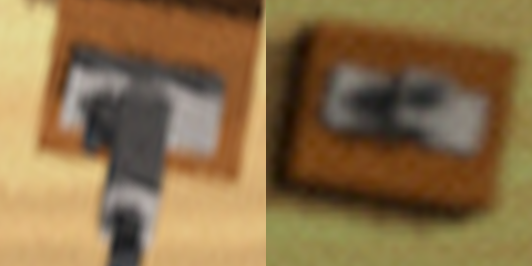

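Measurements, in mm: pier centre (534,-22), yaw 11.8°, bore (527.5,9). Gauge (497,-293), yaw about -8°, block about (495,-294). Rack (466,280), yaw 15°, dowels from +y: 52, 60, 44. The depth heights confirm this order. Next I grasp the gauge.

```bash
cat >> h.py <<'E'
def ori(yaw_deg,flip=False):
    """tool down, closing axis (tool y) along the x axis of a thing with this yaw"""
    a=np.radians(yaw_deg+(180 if flip else 0)); y=np.array([np.cos(a),np.sin(a),0]); z=np.array([0,0,-1.]); return np.c_[np.cross(y,z),y,z]
def T(): return round(manip.current_time(),2)
def st(): return T(),np.round(manip.current_ee_pos(),4).tolist(),np.round(manip.current_force(),1).tolist(),round(manip.current_grip_width(),3)
E
python3 - <<'E'
from h import *
for y in(-8.3,11.8,15,105):
    for f in(0,1):
        q=manip.inverse_kinematics([.497,-.293,.15],ori(y,f)); print(y,f,None if q is None else np.round(q,2).tolist())
q=[(abs(np.array(manip.inverse_kinematics([.497,-.293,.15],ori(-8.3,f)))[5]),f) for f in(0,1)]
f=min(q)[1]; R=ori(-8.3,f); print('flip',f)
manip.set_gripper(1.0,60)
manip.move_ptp([.497,-.293,.19],R); print(st())
manip.move_l([.497,-.293,.075]); print(st())
manip.set_gripper(0.0,60); print(st(),manip.current_grip_force())
manip.move_l([.497,-.293,.080],max_speed=.05);print(st())
E
```

```text
-8.3 0 [-0.61, 0.46, 1.63, -0.0, 1.05, -0.47]
-8.3 1 [-0.61, 0.46, 1.63, -0.0, 1.05, 2.67]
11.8 0 [-0.61, 0.46, 1.63, -0.0, 1.05, -0.82]
11.8 1 [-0.61, 0.46, 1.63, -0.0, 1.05, 2.32]
15 0 [-0.61, 0.46, 1.63, -0.0, 1.05, -0.88]
15 1 [-0.61, 0.46, 1.63, -0.0, 1.05, 2.27]
105 0 [-0.61, 0.46, 1.63, -0.0, 1.05, -2.45]
105 1 [-0.61, 0.46, 1.63, -0.0, 1.05, 0.7]
flip 0
(2.59, [0.4965, -0.2938, 0.19], [-0.2, -0.3, -0.3], 1.001)
(3.51, [0.4974, -0.2935, 0.0759], [-0.6, -0.6, -0.1], 0.998)
(4.12, [0.4973, -0.2931, 0.0756], [0.9, 0.7, 4.7], 0.245) 58.17293097730726
(4.38, [0.4968, -0.2929, 0.0799], [-0.0, -0.2, -4.8], 0.244)
```

```bash
python3 - <<'E'
from h import *
R=ori(11.8)
manip.move_l([.497,-.293,.155],max_speed=.2)
manip.move_ptp([.5275,.009,.19],R); print(st())
f0=np.array(manip.current_force())
manip.move_l([.5275,.009,.160],max_speed=.1); print(st(), f0.round(2))
z=.160; log=[]
while z>.1085:
    z-=.002; manip.move_l([.5275,.009,z],max_speed=.03)
    f=np.array(manip.current_force())-f0; log.append((round(z,4),f.round(1).tolist(),T()))
    if f[2]>9 or np.hypot(f[0],f[1])>6: print("STOP");break
print(*log,sep="\n"); print(st())
E
```

```text
(6.07, [0.5275, 0.0081, 0.1895], [0.8, 1.0, -4.2], 0.245)
(6.52, [0.5276, 0.0085, 0.1599], [0.3, 0.1, -3.4], 0.248) [ 0.79  1.02 -4.2 ]
(0.158, [-1.3, -0.6, 0.2], 6.77)
(0.156, [-1.2, -1.0, 1.1], 7.02)
(0.154, [-0.0, -1.7, 0.8], 7.27)
(0.152, [-0.4, -0.8, 0.1], 7.52)
(0.15, [-0.6, -0.8, -0.2], 7.77)
(0.148, [-0.3, -0.3, 0.5], 8.02)
(0.146, [-1.2, -1.7, 0.3], 8.27)
(0.144, [-0.6, -1.7, 1.1], 8.52)
(0.142, [-0.1, -0.9, 0.3], 8.77)
(0.14, [-0.6, -0.6, 1.2], 9.02)
(0.138, [-1.1, -0.8, 0.1], 9.27)
(0.136, [-1.2, -1.5, 0.8], 9.52)
(0.134, [-1.5, -1.2, 0.9], 9.77)
(0.132, [-1.2, -0.2, 0.5], 10.02)
(0.13, [-1.1, -0.8, 0.9], 10.27)
(0.128, [-1.3, -0.7, 1.0], 10.52)
(0.126, [0.3, -1.4, 1.5], 10.77)
(0.124, [-0.0, -0.9, 0.9], 11.02)
(0.122, [-1.2, -2.0, 1.4], 11.27)
(0.12, [-0.4, -0.1, -0.3], 11.52)
(0.118, [-0.9, -1.5, 0.6], 11.77)
(0.116, [-0.9, -1.2, 0.6], 12.02)
(0.114, [-1.1, -0.5, 1.5], 12.27)
(0.112, [-1.0, -0.4, 0.7], 12.52)
(0.11, [-1.0, -0.0, 1.7], 12.77)
(0.108, [-1.6, -0.1, 1.4], 13.02)
(13.02, [0.5274, 0.009, 0.1078], [-0.8, 0.9, -2.8], 0.248)
```

```bash
python3 - <<'E'
from h import *
def F(n=5):
    a=[]
    for _ in range(n): a.append(manip.current_force()); manip.dwell(.02)
    return np.mean(a,0)
base=-4.4
z=.108
while z>.1015:
    z-=.0005; manip.move_l([.5275,.009,z],max_speed=.02)
    f=F(3); print(round(z,4),f.round(1).tolist(),np.round(manip.current_ft_torque(),2).tolist(),T())
    if f[2]-base>10.: break
for k in range(8):
    f=F(5)[2]-base; print('hold',round(f,1),T(),np.round(manip.current_ee_pos(),4))
    if f<8.5 or f>14: z+= -.0002 if f<8.5 else .0002; manip.move_l([.5275,.009,z],max_speed=.02)
E
```

```text
0.1075 [-0.1, 0.4, -2.4] [0.04, -0.01, 0.0] 13.32
0.107 [-0.3, 0.1, -1.5] [0.02, -0.05, -0.0] 13.62
0.1065 [0.2, 0.5, -1.4] [0.03, -0.02, -0.05] 13.92
0.106 [-0.1, -0.1, -1.4] [0.04, -0.05, 0.01] 14.22
0.1055 [-0.1, 0.7, 1.4] [0.06, 0.01, -0.02] 14.52
0.105 [-1.3, 1.5, 6.0] [0.15, 0.28, 0.05] 14.82
hold 10.4 14.9 [0.5278 0.0091 0.1055]
hold 10.5 14.98 [0.5279 0.0091 0.1056]
hold 10.4 15.07 [0.5279 0.009  0.1056]
hold 10.5 15.15 [0.5278 0.0091 0.1055]
hold 10.9 15.23 [0.5278 0.009  0.1055]
hold 10.4 15.32 [0.5279 0.009  0.1055]
hold 10.0 15.4 [0.5278 0.009  0.1055]
hold 10.2 15.48 [0.5278 0.0091 0.1055]
```

```bash
python3 - <<'E'
from h import *
def F(n=5):
    a=[]
    for _ in range(n): a.append(manip.current_force()); manip.dwell(.02)
    return np.mean(a,0)
manip.move_l([.5275,.009,.1048],max_speed=.02)
print((F()[2]+4.4).round(1),np.round(manip.current_ft_torque(),2),np.round(manip.current_tcp_rot()[:,2],4)); manip.dwell(.4); print((F()[2]+4.4).round(1),T())
tiles=[]
for n in("scene","top"):
    p,d=manip.grab_frame(n); np.savez(n+"1.npz",p=p,d=d)
p=np.load("scene1.npz")["p"]
c=manip.get_calibration("scene");X=c["R"]@np.array([.528,.009,.11])+c["t"];u,v=(c["camera_matrix"]@X)[:2]/X[2];u,v=int(u),int(v)
cv2.imwrite("pics/press.png",cv2.resize(p[v-60:v+40,u-65:u+65,::-1],(780,600),interpolation=cv2.INTER_CUBIC))
E
```

```text
12.6 [0.15 0.39 0.01] [ 0.0011  0.     -1.    ]
12.5 16.3
```

View pics/press.png

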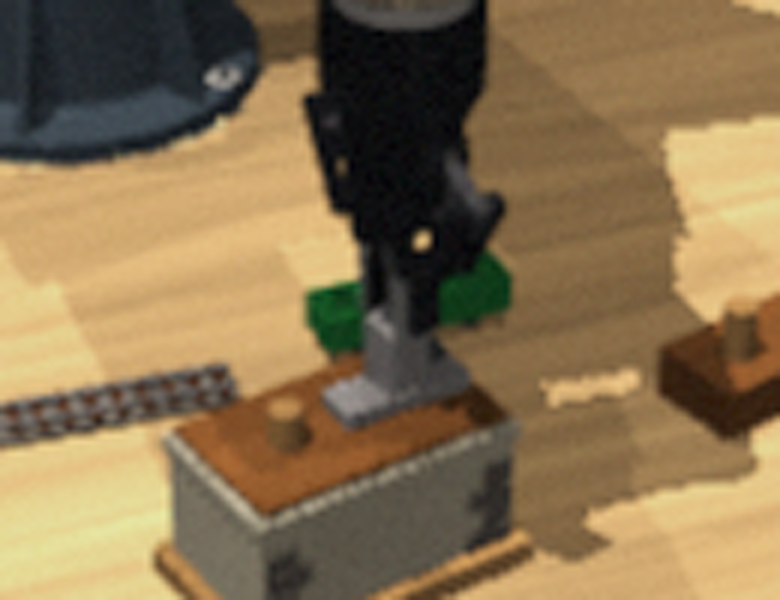

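The picture shows the foot flat on the pier over the bore, at about (395,385), with the column held in the fingers. Now the gauge goes back.

```bash
python3 - <<'E'
from h import *
R=ori(-8.8)
manip.move_l([.5275,.009,.112],max_speed=.03); manip.move_l([.5275,.009,.18],max_speed=.15)
manip.move_ptp([.4968,-.2935,.155],R); print(st())
f0=manip.current_force()[2]
manip.move_l([.4968,-.2935,.080],max_speed=.08); print(st())
z=.080
while z>.0735:
    z-=.0007; manip.move_l([.4968,-.2935,z],max_speed=.03); f=np.mean([manip.current_force()[2] for _ in range(3)])
    print(round(z,4),round(f-f0,1))
    if f-f0>4.5: break
manip.set_gripper(.6); print(st())
manip.move_l([.4968,-.2935,.20],max_speed=.2)
manip.move_ptp([.466,.24,.2],ori(105,1))
for n in("scene","top"):
    p,d=manip.grab_frame(n); np.savez(n+"2.npz",p=p,d=d); W=cloud(d,n)
    r=np.hypot(W[...,0]-.5,W[...,1]+.293)<.03
    for nm,f in(("now",W),("was",cloud(np.load(n+"0.npz")["d"],n))):
        r=(np.hypot(f[...,0]-.5,f[...,1]+.293)<.03)&(f[...,2]>.09); zz=np.sort(f[...,2][r]); print(n,nm,r.sum(),zz[-8:].round(4),(f[r].mean(0)*1000).round(1))
print(st())
E
```

```text
(18.56, [0.4971, -0.2925, 0.1548], [0.6, 0.9, -3.8], 0.252)
(19.65, [0.4971, -0.2937, 0.0805], [0.1, 0.5, -4.2], 0.247)
0.0793 -0.5
0.0786 0.3
0.0779 -0.8
0.0772 0.7
0.0765 0.7
0.0758 -0.1
0.0751 6.3
(21.8, [0.4968, -0.2936, 0.0751], [-0.1, -0.1, 0.1], 0.598)
scene now 131 [0.1432 0.1435 0.1436 0.1438 0.1446 0.1446 0.1452 0.1475] [ 502.3 -296.3  112.7]
scene was 111 [0.1224 0.1225 0.1225 0.1231 0.1232 0.1235 0.124  0.1249] [ 503.3 -296.1  106. ]
top now 63 [0.1439 0.1443 0.1448 0.145  0.146  0.1461 0.1467 0.148 ] [ 495.3 -291.2  114.6]
top was 61 [0.123  0.1236 0.1236 0.1238 0.124  0.1249 0.126  0.1278] [ 495.7 -291.1  108.8]
(24.61, [0.4663, 0.2395, 0.1999], [-0.8, -0.1, -0.1], 0.604)
```

The rod head rose about 21 mm to z≈0.1447, so travel is about 24 mm and the bore about 24 mm deep. That calls for dowel_short, on the right at (0.480,0.226). I pick it up.

```bash
python3 - <<'E'
from h import *
P=[.4803,.2264]; R=ori(15)
manip.move_ptp(P+[.15],R); manip.move_l(P+[.0435],max_speed=.12); print(st())
manip.set_gripper(0.0,30); print(st(),manip.current_grip_force())
manip.move_l(P+[.075],max_speed=.06); manip.move_l(P+[.16],max_speed=.2); print(st())
B=[.5277,.0090]
manip.move_ptp(B+[.16],ori(11.8)); manip.move_l(B+[.128],max_speed=.08); print(st())
p,d=manip.grab_frame("scene"); np.savez("scene3.npz",p=p,d=d)
c=manip.get_calibration("scene");X=c["R"]@np.array([.528,.009,.11])+c["t"];u,v=(c["camera_matrix"]@X)[:2]/X[2];u,v=int(u),int(v)
print(u,v)
cv2.imwrite("pics/hov.png",cv2.resize(p[v-38:v+38,u-50:u+50,::-1],(800,608)[:2] if 0 else (780,593),interpolation=cv2.INTER_CUBIC))
E
```

```text
(27.07, [0.4807, 0.2266, 0.0441], [-0.1, -0.1, -0.6], 0.604)
(27.62, [0.4803, 0.2264, 0.0436], [0.5, -0.7, -0.6], -0.001) 0.0
(28.87, [0.4798, 0.2262, 0.159], [0.2, -0.1, -0.5], -0.0)
(30.31, [0.5277, 0.0093, 0.128], [-0.2, -0.3, 0.3], -0.0)
259 197
```

View pics/hov.png

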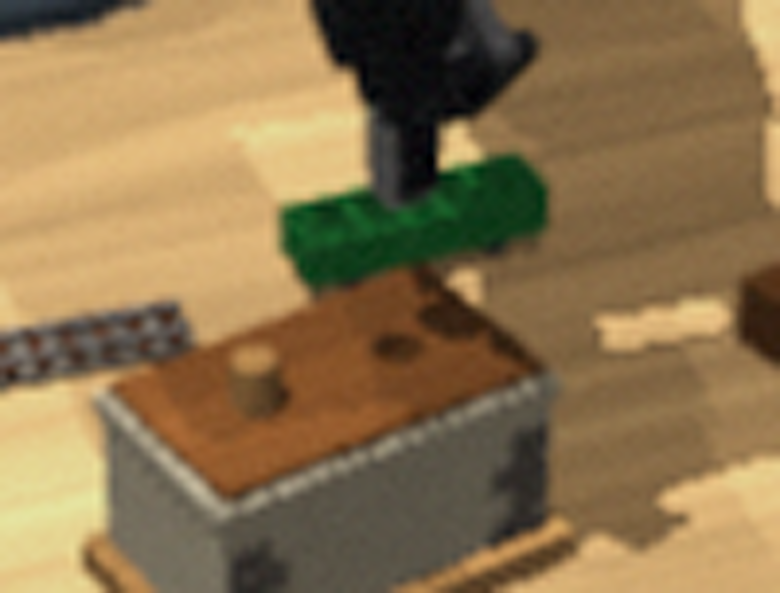

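The gripper is empty: the fingers show nothing held over the bore at (397,345). I look at the rack.

```bash
python3 - <<'E'
from h import *
p,d=manip.grab_frame("top"); np.savez("top3.npz",p=p,d=d)
t=[]
for n,k in(("scene",0),("scene",3),("top",0),("top",3)):
    I=np.load(f"{n}{k}.npz")["p"]; t.append(cv2.resize(rect(I,n,.466,.268,.045,.11,.0005),(300,300)))
    W=cloud(np.load(f"{n}{k}.npz")["d"],n)
    for g in((.4803,.2264),(.466,.28),(.452,.333)):
        m=(np.hypot(W[...,0]-g[0],W[...,1]-g[1])<.016)&(W[...,2]>.045); print(n,k,g,m.sum(),(np.median(W[m],0)*1000).round(1),np.percentile(W[...,2][m],90).round(4))
cv2.imwrite("pics/rk.png",np.vstack([np.hstack(t[:2]),np.hstack(t[2:])])[:,:,::-1])
E
```

```text
scene 0 (0.4803, 0.2264) 38 [484.8 221.7  56.1] 0.0612
scene 0 (0.466, 0.28) 57 [471.5 273.7  66.3] 0.0777
scene 0 (0.452, 0.333) 47 [456.4 325.2  63.8] 0.0693
scene 3 (0.4803, 0.2264) 37 [483.8 221.5  57.6] 0.0614
scene 3 (0.466, 0.28) 55 [471.2 273.6  66.8] 0.0767
scene 3 (0.452, 0.333) 42 [455.2 327.2  64.1] 0.0689
top 0 (0.4803, 0.2264) 22 [479.8 224.5  60.6] 0.0649
top 0 (0.466, 0.28) 30 [464.3 276.7  75.5] 0.0792
top 0 (0.452, 0.333) 29 [450.8 330.   67.6] 0.0709
top 3 (0.4803, 0.2264) 22 [479.8 224.5  60. ] 0.064
top 3 (0.466, 0.28) 30 [464.4 276.8  75.5] 0.0782
top 3 (0.452, 0.333) 31 [450.5 329.5  67.7] 0.0718
```

View pics/rk.png

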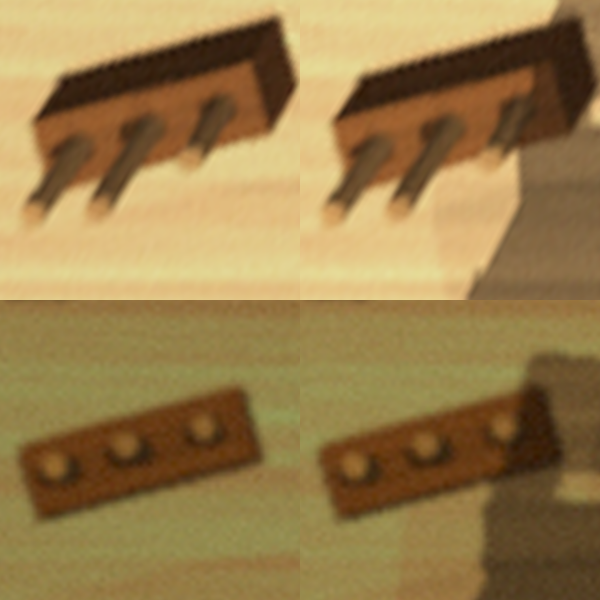

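The rack is undisturbed and the dowels are unmoved, so the pads simply closed above the dowel's top. I grasp deeper, insert partway and let it drop the rest.

```bash
python3 - <<'E'
from h import *
P=[.4803,.2264]; R=ori(15)
manip.move_l(list(manip.current_ee_pos()[:2])+[.18],max_speed=.2)
manip.set_gripper(.55,30)
manip.move_ptp(P+[.15],R); manip.move_l(P+[.0335],max_speed=.1); print(st())
manip.set_gripper(0.0,30); print(st(),manip.current_grip_force())
if manip.current_grip_width()>.05:
    manip.move_l(P+[.065],max_speed=.06); manip.move_l(P+[.17],max_speed=.2); print(st())
    B=[.5277,.0090]
    manip.move_ptp(B+[.17],ori(11.8)); manip.move_l(B+[.115],max_speed=.08); print(st())
    for n in("scene","top"):
        p,d=manip.grab_frame(n); np.savez(n+"4.npz",p=p,d=d)
    p=np.load("scene4.npz")["p"]
    cv2.imwrite("pics/hov2.png",cv2.resize(p[159:235,209:309,::-1],(780,593),interpolation=cv2.INTER_CUBIC))
E
```

```text
(33.54, [0.4807, 0.2265, 0.034], [-0.4, 1.1, 0.4], 0.55)
(34.05, [0.4803, 0.2264, 0.0335], [-0.8, -0.2, 0.2], -0.0) 0.0
```

```bash
python3 - <<'E'
from h import *
p,d=manip.grab_frame("scene"); np.savez("scene5.npz",p=p,d=d); p5=p
manip.move_l([.4803,.2264,.15],max_speed=.2); print(st())
p,d=manip.grab_frame("scene"); np.savez("scene6.npz",p=p,d=d)
W=cloud(d,"scene")
for g in((.4803,.2264),(.466,.28),(.452,.333)):
    m=(np.hypot(W[...,0]-g[0],W[...,1]-g[1])<.025)&(W[...,2]>.042)&(W[...,2]<.1); print(g,m.sum(),(np.median(W[m],0)*1000).round(1),np.percentile(W[...,2][m],95).round(4))
c=manip.get_calibration("scene");X=c["R"]@np.array([.48,.226,.06])+c["t"];u,v=(c["camera_matrix"]@X)[:2]/X[2];u,v=int(u),int(v);print(u,v)
a=[cv2.resize(q[v-45:v+30,u-35:u+40,::-1],(400,400),interpolation=cv2.INTER_CUBIC) for q in(p5,p)]
cv2.imwrite("pics/last.png",np.hstack(a))
E
```

```text
(34.83, [0.4797, 0.2262, 0.149], [0.2, 0.0, -0.3], 0.001)
(0.4803, 0.2264) 43 [485.  219.9  56. ] 0.0626
(0.466, 0.28) 62 [470.9 273.5  63.5] 0.0782
(0.452, 0.333) 52 [456.7 326.7  60.6] 0.0701
317 187
```

View pics/last.png

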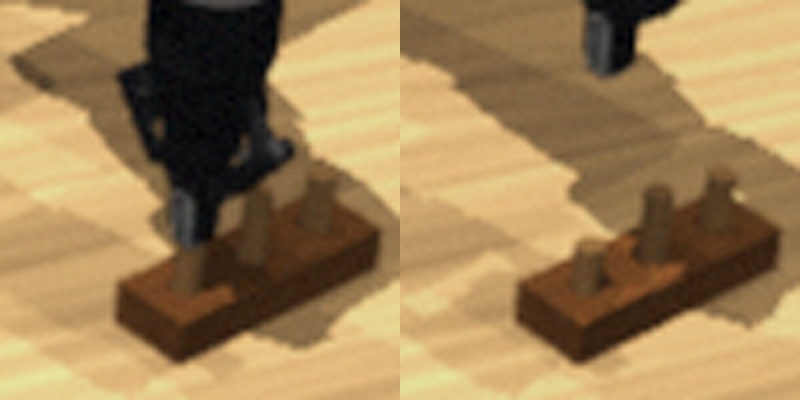

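The left half shows the closed fingertips at about (190,245), well above the dowel's base at (185,290). I check where they really end in both views.

```bash
python3 - <<'E'
from h import *
c=manip.get_calibration("scene")
def pr(X,c): x=c["R"]@np.array(X)+c["t"]; q=c["camera_matrix"]@x; return (q[:2]/q[2]).round(1)
for z in(.0335,.045,.055,.06): print('pose5 z',z,pr([.4803,.2264,z],c),'measured 317.6,188')
for z in(.149,.16,.17,.18): print('pose6 z',z,pr([.4797,.2262,z],c),'measured 320.4,155.5')
W=cloud(np.load("scene6.npz")["d"],"scene"); m=(np.hypot(W[...,0]-.48,W[...,1]-.226)<.05)&(W[...,2]>.12)&(W[...,2]<.19)
q=W[m]; o=np.argsort(q[:,2])[:15]; print((q[o]*1000).round(0))
W=cloud(np.load("scene5.npz")["d"],"scene"); ps=np.load("scene5.npz")["p"]
for v in range(178,200): print(v,(W[v,317]*1000).round(0),ps[v,317])
E
```

```text
pose5 z 0.0335 [316.7 194.6] measured 317.6,188
pose5 z 0.045 [317.  191.7] measured 317.6,188
pose5 z 0.055 [317.3 189.1] measured 317.6,188
pose5 z 0.06 [317.4 187.7] measured 317.6,188
pose6 z 0.149 [319.7 163.5] measured 320.4,155.5
pose6 z 0.16 [320.  160.4] measured 320.4,155.5
pose6 z 0.17 [320.3 157.5] measured 320.4,155.5
pose6 z 0.18 [320.6 154.7] measured 320.4,155.5
[[480. 234. 177.]
 [484. 225. 178.]
 [486. 221. 180.]
 [483. 215. 183.]
 [477. 212. 184.]
 [491. 214. 184.]
 [486. 217. 184.]
 [484. 211. 184.]
 [487. 233. 185.]
 [480. 213. 185.]
 [491. 221. 186.]
 [486. 220. 187.]
 [471. 214. 187.]
 [494. 222. 187.]
 [486. 217. 188.]]
178 [489. 216. 104.] [41 40 40]
179 [493. 214. 104.] [67 65 64]
180 [485. 219.  94.] [79 79 76]
181 [489. 217.  93.] [81 79 76]
182 [487. 218.  88.] [78 77 75]
183 [488. 218.  85.] [80 78 77]
184 [490. 217.  83.] [75 75 73]
185 [484. 222.  74.] [66 66 64]
186 [490. 218.  75.] [65 64 62]
187 [486. 221.  68.] [66 67 64]
188 [486. 222.  64.] [76 66 58]
189 [487. 221.  61.] [88 64 39]
190 [490. 220.  59.] [100  72  40]
191 [486. 222.  53.] [98 68 40]
192 [487. 222.  49.] [98 70 41]
193 [487. 222.  45.] [100  73  42]
194 [489. 222.  43.] [95 68 40]
195 [490. 221.  40.] [93 67 38]
196 [489. 223.  35.] [98 69 41]
197 [489. 223.  31.] [105  66  35]
198 [494. 220.  31.] [117  71  39]
199 [498. 218.  30.] [122  74  40]
```

The real fingertips end about 28 mm short of the reported TCP in both pictures, so the gauge was held by the top of its column. I correct for this and grasp the dowel with the tips near z=0.038.

```bash
python3 - <<'E'
from h import *
P=[.4803,.2264]; R=ori(15)
manip.set_gripper(.55,30)
manip.move_l(P+[.03],max_speed=.15); f0=manip.current_force()[2]
z=.03
while z>.0115:
    z-=.003; manip.move_l(P+[z],max_speed=.05); f=manip.current_force()[2]-f0
    if f>5: print('touch',z,f); break
manip.set_gripper(0.0,30); print(st(),manip.current_grip_force())
if manip.current_grip_width()>.05:
    manip.move_l(P+[.04],max_speed=.06); manip.move_l(P+[.12],max_speed=.2); print(st())
    B=[.5277,.0090]
    manip.move_ptp(B+[.12],ori(11.8)); manip.move_l(B+[.087],max_speed=.08); print(st())
    for n in("scene","top"):
        p,d=manip.grab_frame(n); np.savez(n+"4.npz",p=p,d=d)
    W=cloud(np.load("scene4.npz")["d"],"scene"); p=np.load("scene4.npz")["p"].astype(int)
    c=manip.get_calibration("scene")
    def pr(X): x=c["R"]@np.array(X)+c["t"]; q=c["camera_matrix"]@x; return (q[:2]/q[2]).round(1)
    print(pr([.5277,.009,.12]),pr([.5277,.009,.09]),pr([.5277,.009,.107]))
    for v in range(184,206): print(v,*[('%3d/%2d'%(W[v,u,2]*1000,100*p[v,u,1]/p[v,u,0])) for u in range(250,270)])
E
```

```text
(38.46, [0.4803, 0.2264, 0.009], [0.5, -0.2, -0.5], 0.197) 30.181369185447693
(39.67, [0.4798, 0.2262, 0.1191], [-0.8, 0.2, -0.5], 0.197)
(41.12, [0.5278, 0.0093, 0.087], [-0.4, 0.4, 0.6], 0.196)
[259.9 194.7] [259.7 203.2] [259.8 198.4]
184  31/130  31/143  34/237  29/359 152/115 154/101 154/96 889/150 149/110 168/93 170/92 172/77 166/128 166/123 182/118 185/87 184/100 187/100 191/141 188/112
185  29/540  29/341  29/318  35/422 149/127 150/98 151/87 148/130 145/125 162/100 170/106 168/108 169/110 169/100 179/88 180/107 184/88 185/82 186/93 182/106
186  24/540  28/611  22/382  32/355 148/123 151/100 148/100 146/93 143/120 161/127 164/92 165/95 164/108 173/110 175/73 175/130 178/111 180/109 181/106 169/100
187  17/368  17/393  20/387  26/326 142/117 145/93 141/118 143/82 139/81 162/96 162/110 160/72 166/136 168/113 172/90 177/84 177/89 177/60 168/112 166/163
188  20/352  13/411  16/371  20/295 139/114 142/98 141/90 138/70 137/71 154/83 157/95 157/110 158/107 167/100 167/128 170/100 174/133 164/214 166/270 162/308
189  32/476  13/461  11/414  33/406 136/112 139/100 136/82 140/72 140/74
[... 1743 characters left out ...]
89/61  91/60  93/61  90/61  98/63 103/69 104/74 104/71 103/72 104/69 100/68  90/63  91/59  91/64  89/59  88/60  91/60  89/58
202  88/60  90/61  88/62  90/61  89/61  90/61  94/63  98/68 102/72  99/73 103/70 102/71  89/69  92/61  89/61  88/61  90/54  90/66  86/61  89/65
203  89/61  88/59  88/60  90/60  91/62  91/61  94/62  87/61  95/66  96/71  97/66  84/63  86/61  93/63  91/62  89/61  92/61  90/62  88/60  91/64
204  91/59  90/60  92/61  93/60  90/61  90/59  90/59  80/56  84/58  80/60  80/64  79/65  80/63  91/63  89/60  89/61  91/63  91/70  88/63  90/60
205  91/61  89/60  92/60  91/62  91/61  90/61  91/60  94/60  76/58  78/59  76/61  90/58  90/64  91/58  90/60  92/60  87/59  93/62  87/61  89/58
```

The dowel is held with its foot about 4 mm above the pier, and the bore shows dark just beneath it at columns 257–262. I insert it with a force-guarded search.

```bash
python3 - <<'E'
from h import *
B=np.array([.5282,.0090]); a=np.radians(11.8); ex=np.array([np.cos(a),np.sin(a)]); ey=np.array([-np.sin(a),np.cos(a)])
def F(n=3):
    r=[]
    for _ in range(n): r.append(manip.current_force()); manip.dwell(.01)
    return np.mean(r,0)
f0=F(6); ok=False
for dx,dy in((0,0),(1.2,0),(-1.2,0),(0,1.2),(0,-1.2),(2.4,0),(1.7,1.7),(1.7,-1.7),(-2.2,0)):
    b=B+ex*dx/1000+ey*dy/1000
    manip.move_l([*b,.0845],max_speed=.05)
    z=.0845
    while z>.0785:
        z-=.001; manip.move_l([*b,z],max_speed=.03); f=F()-f0
        if f[2]>4: break
    print((dx,dy),round(z,4),f.round(1),T())
    if f[2]<=4: ok=True;break
    if T()>60: break
if ok:
    while z>.0665:
        z-=.0015; manip.move_l([*b,z],max_speed=.03); f=F()-f0
        if abs(f).max()>6: print('stop');break
    print(round(z,4),f.round(1),st())
E
```

```text
(0, 0) 0.0785 [ 3.   4.  -0.3] 43.17
0.0665 [3.4 5.4 0.5] (45.38, [0.5284, 0.0093, 0.0665], [3.6, 5.8, 0.9], 0.196)
```

```bash
python3 - <<'E'
from h import *
manip.set_gripper(.45); print(st())
x,y,_=manip.current_ee_pos()
manip.move_l([.5282,.009,.15],max_speed=.15); manip.move_ptp([.45,.2,.25],ori(11.8))
for n in("scene","top"):
    p,d=manip.grab_frame(n); np.savez(n+"7.npz",p=p,d=d); W=cloud(d,n)
    for k,g,zl in(("new",(.528,.009),.098),("fitted",(.541,-.0535),.098),("gaugehead",(.499,-.293),.125),("mid/long",(.466,.28),.05),("left",(.452,.333),.05)):
        m=(np.hypot(W[...,0]-g[0],W[...,1]-g[1])<.016)&(W[...,2]>zl); zz=np.sort(W[...,2][m]); print(n,k,m.sum(),(np.median(W[m],0)*1000).round(1),(zz[-6:]*1000).round(1))
    print(n,'blob new',(blob(p,n,(.528,.009),.11,.009,False)*1000).round(1),'fitted',(blob(p,n,(.541,-.0535),.11,.009,False)*1000).round(1))
print(st())
E
```

```text
(45.72, [0.5279, 0.0088, 0.0664], [0.2, -0.2, 0.2], 0.45)
scene new 38 [531.    6.1 108.6] [111.3 111.4 111.4 111.6 112.1 112.1]
scene fitted 37 [547.1 -56.2 109. ] [110.5 111.1 111.6 112.3 112.3 113.5]
scene gaugehead 32 [ 501.1 -295.9  140.9] [145.  145.5 145.6 145.7 146.  147.2]
scene mid/long 66 [470.9 270.7  74.2] [559.5 563.9 566.5 567.2 568.9 571.2]
scene left 41 [454.6 327.8  63.8] [69.  69.2 69.7 69.7 70.7 71.3]
scene blob new [524.9   9.5] fitted [539.  -53.4]
top new 24 [527.    9.9 109.1] [111.8 112.3 112.7 113.6 113.7 113.8]
top fitted 24 [541.3 -53.8 110.2] [111.9 112.6 112.9 113.3 113.8 114.5]
top gaugehead 15 [ 495.7 -293.5  145.9] [146.  146.1 146.6 146.7 147.  149.4]
top mid/long 10 [466.7 266.9 570.9] [570.6 571.1 575.3 575.7 577.2 577.5]
top left 0 [nan nan nan] []
top blob new [529.8   9. ] fitted [541.9 -54.5]
(47.44, [0.4503, 0.1989, 0.249], [-0.5, 0.2, -0.0], 0.45)
  return _methods._mean(a, axis=axis, dtype=dtype,
  ret = um.true_divide(
```

The new dowel's top is level with the fitted one in both views. The gauge reading matches a 24 mm bore, and the other dowels are unmoved.

```bash
python3 -c "
from bench import manip
print(manip.sign_off())"
```

```text
the job is handed in; nothing more can be done
None
```

The job is handed in (no verdict came back): the bore gauged about 24 mm deep, the gauge is back on its block with that reading, and `dowel_short` stands level with its neighbour in both camera views.

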